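Chuck a turned knob by its tenon

ROBOT

A 6-joint arm with a two-finger parallel gripper is mounted at the origin on a cart in front of the work surface, level with it; the furniture and walls round the work are solid. World frame = base frame: x ahead of the robot, y to its left, z up, the work surface at z = 0. Lengths are in m, angles in rad, forces in N, time in s.
With the tool pointing down it reaches from about 0.3 to 0.775 m from the base axis. Payload 14.6 kg.
Tool frame: the origin (TCP) lies at the very end of the fingers, on their centre line; the grasp point (between the pads) lies 19 mm behind it; z points along the fingers, y is the line along which they close (so a half turn about z gives the same grasp; the last joint's range is limited). The gripper opens to 94 mm and grips with 3 to 60 N. Pads are 16 mm wide; open, the fingers measure 119 mm over their backs; the gripper's body (75 mm by 177 mm) begins 78 mm behind the grasp point.
Start: joints at [1.188, 0.3, 1.521, -0, 1.321, -0.067], TCP at [0.171, 0.523, 0.205] pointing down, gripper open.
Joint ranges: [-3.03, 3.03], [-0.79, 2.21], [0.23, 2.52], [-1.04, 4.18], [0, 3.07], [-2.55, 2.55]. Speed limits (rad/s): [2.22, 2.22, 2.57, 3.14, 3.14, 3.14].

INTERFACE

Orientations are given as [roll, pitch, yaw] about the fixed x, y, z axes, in that order (R = Rz(yaw) Ry(pitch) Rx(roll)).
In Python, from station import ctrl, cams gives the robot as it stands. The module is installed in compiled form; this text tells all that it offers.
- The arm moves only by the tool arm_command, never from a script. Its argument "plan" is a list that holds one entry, the list of rows, each a list of 7 numbers: the shift along the tool's x, y, z in shares of 600 mm (1.0 is 600 mm), then the turn, a rotation vector about the tool's x, y, z in shares of 4 rad (1.0 is 4 rad), then the closure, from -1 (fully open) to 1 (shut). A call has 1 to 12 rows; each row is the pose to reach, as a shift and turn from the pose commanded when the call began, along the tool's axes at that moment; what a row does not reach only later rows make up. A row lasts 1/10 s, in which the tool goes at most 50 mm and 8.59 degrees, less where a joint would pass 70% of its speed; a pose out of reach is approached as far as the arm can. Shift and turn numbers lie between -1 and 1, and a call with a number outside is refused. A call with a gripper value outside its range is refused whole. The fingers move at their own pace and stop on an object; "squeeze" is the grip in N (left out, the last holds). Time passes only in rows, so rows that repeat a pose let the fingers close. It gives the time, the measured TCP pose, the force, the opening and the grip force at its end, in the units of the state.
- ctrl.get_obs(): the state, without advancing time (a new reading comes with each control period).
- cams.camera(name): name is "scene" or "top"; returns (picture, depth): 480x640x3 uint8, blue, green, red; 480x640 float32, m along the optical axis (not along the pixel's ray), 0 where there is no reading.
- cams.camera_info(name): a dict with "fx", "fy", "cx", "cy" (pixels), "world_to_cam" (4x4, takes a point from world to camera coordinates). Camera axes: x right, y down, z forward; pixel columns grow to the right and rows downward; lengths in m; the calibration is good to about 2 mm. A picture is of the moment at which its call begins. camera_info takes no time and is no camera call.
- ctrl.hand_in(): hands the job in; it is judged then, once.
The state is a dict: "time_s": time; "qpos": joint angles; "joint_vel": joint speeds; "tau": joint torques, N m; "ee_pos": TCP position; "eef_rot": TCP orientation; "force": force on the tool from outside, world axes, zero at the start; "moment": the same for the moment, N m; "grip_width": finger opening in m; "grip_force": force on a finger pad.
Only numpy, scipy, OpenCV 4.12 (cv2) and the standard library are available. Lean on these libraries where they do the work, as an engineer would, in place of code of your own. Each camera call takes 0.05 s, during which the arm holds its last target. There are 200 camera calls.

TASK

Stand the turned drawer knob in the three-jaw scroll chuck, tenon down between the jaws and shoulder resting on them, and let go of it. Then turn the slim knurled ring clockwise (seen from above) until you feel the jaws take hold, and on until the tenon is held hand-tight, but do not force it and bruise the tenon. Keep your fingers off the jaws and off the fixed rings above and below the knurled one, and leave the other things on the bench alone.

Things in the scene. Friction and masses are not known exactly. Their poses are not given: they have to be found in the camera images.
- knob: Turned wooden drawer knob, 26 mm tall, 35 to 70 g, standing on its tenon. From below: a round tenon 24 mm in diameter and 10 mm long, then a flat shoulder and a cylindrical head 40 mm in diameter, 10 to 22 mm above the origin, domed over the last 4 mm. Origin: centre of the tenon's underside; z up along its axis.
- knob_shoulder (a point): Point on the knob's axis in the plane of its shoulder, 10 mm above knob.
- chuck: Self-centring three-jaw steel scroll chuck, jaws up on a vertical axis, fixed to the bench on a 132 x 132 x 16 mm wooden board. Upwards: fixed lower ring, slim knurled scroll ring (the only part to turn), fixed upper ring, three jaws at 0, 120 and 240 degrees from the x axis. Origin: centre of the board's underside. The ring turned clockwise from above closes all jaws, 3 mm of radius per rad.
- chuck_seat (a point): Point on the chuck's axis in the plane of the jaw tops, 64 mm above the bench: where the knob's shoulder centre belongs. The jaws are 13 mm wide with flat inner faces and tops; they start 1.5 to 3.6 mm of radius clear of a centred 24 mm tenon (how much is not given), so they bite after 0.5 to 1.2 rad of ring turn.
- ring_mid (a point): Point on the chuck's axis at mid-height of the knurled ring, 39 mm above the bench (does not turn). The ring is 66 mm in diameter, 33 to 45 mm above the bench. Free, it drags with about 0.3 N m while moving, and it stays where it is left. Once the jaws bite the torque climbs steeply: 0.15 to 0.25 N m more than free is hand-tight (jaws 50 to 80 N in all), over 0.33 N m more (110 N) bruises.
- chuck_face: Fixed upper ring of the chuck, 58 mm in diameter, 46 to 53 mm above the bench, with the three jaws it carries, 53 to 64 mm above the bench and within 58 mm. The drag of the ring can hold back up to 0.3 N m either way at a standstill, so compare torque readings taken in the same manner, in equal small steps or on the move. Same origin and axes as chuck.
- chuck_back: Fixed lower ring of the chuck, 58 mm in diameter, 16 to 32 mm above the bench, with a 76 mm flange at its foot up to 21 mm. The knurl of the ring above it grips well (friction about 1). Same origin and axes as chuck.
- bun_foot: Bystander: turned wooden furniture foot, bulbous, 55 mm across, 44 mm tall, no tenon. Origin: centre of its underside. It and the knob stand on either side of the chuck, either way round.
- burl_block: Bystander: block of burl wood, 66 x 98 x 40 mm. Origin: centre of its underside.
- cork_block: Bystander: cork sanding block, 62 x 106 x 34 mm. Origin: centre of its underside.
- carpenter_pencil: Bystander: flat pencil, 162 mm long, 8 mm thick, lying. Origin: centre of its underside.
- try_square: Bystander: try square lying flat, 206 x 115 x 19 mm. Origin: centre of its underside.
- marking_gauge: Bystander: wooden marking gauge, 55 x 200 x 75 mm. Origin: centre of its underside.
- screwdriver: Bystander: screwdriver lying, 224 mm long, handle 29 mm thick. Origin: centre of its underside.
There are look-alikes about, which are no part of the job. Leave any blue or green look-alike of the knob alone.

How it is judged:
By the outcome, as a careful person would: the job done as asked, in the order asked, and still so for the second after the job is handed in, with the robot touching nothing.
It also fails if it takes over 72 s, if anything falls off the work surface, if the arm or the gripper's body presses on something with over 40 N, if the wrist force passes 120 N, or if a joint passes its speed limit or range.

## Working session

There is one attempt and no reset: what is moved stays moved. The work goes in short steps, Python scripts to look and compute and a tool call to move; the robot and the scene stay as the last step left them, time stands still between calls to the robot, and variables do not carry over. Pictures are saved under pics/ and viewed, at most 10 in all, crops included, and the job is handed in when it is done.

Besides the shell and the picture viewer there is one more tool, called as name([rows], argument=value, ...), one row to a line, values as JSON. arm_command: Moves the arm, as the interface text tells. Its arguments: {"type":"object","properties":{"plan":{"type":"array"},"squeeze":{"type":"number"}},"required":["plan"]}

```bash
mkdir -p pics
python3 - <<'E'
from station import ctrl,cams
import cv2,numpy as np
for n in("scene","top"):
    p,d=cams.camera(n); cv2.imwrite(f"pics/{n}0.png",p); np.save(f"{n}0.npy",d)
    i=cams.camera_info(n); print(n,i["fx"],i["fy"],i["cx"],i["cy"],np.round(i["world_to_cam"],4).tolist())
print(ctrl.get_obs())
E
```

```text
scene 585.586441386298 585.586441386298 319.71789407402406 237.8285184977672 [[0.5828, -0.8126, -0.0052, -0.342], [-0.6186, -0.4395, -0.6513, 0.382], [0.5269, 0.3827, -0.7588, 0.9715], [0.0, 0.0, 0.0, 1.0]]
top 514.0008260080233 514.0008260080233 314.0164337710994 240.55752583304005 [[-0.014, -0.9994, -0.0309, 0.0278], [-0.984, 0.0192, -0.1769, 0.5953], [0.1774, 0.0279, -0.9837, 1.2613], [0.0, 0.0, 0.0, 1.0]]
{'time_s': 0.1, 'qpos': array([ 1.18834963e+00,  3.00402644e-01,  1.52152549e+00,  6.97452646e-05,
        1.32069459e+00, -6.65845736e-02]), 'joint_vel': array([-0.00117705, -0.00225739, -0.00187787, -0.00026737,  0.00151743,
        0.00018438]), 'tau': array([ 2.09513746e-03, -5.32649088e+01, -3.53283405e+01,  7.09009962e-02,
        2.34479288e-02, -5.34061337e-05]), 'ee_pos': array([0.17073887, 0.52257889, 0.2049474 ]), 'eef_rot': array([-3.14056936e+00, -1.35943738e-04,  2.82571316e+00]), 'force': array([-0.44391488, -0.04129937, -0.77922409]), 'moment': array([-0.01461886,  0.02373691, -0.03420265]), 'grip_force': 0.0, 'grip_width': 0.09397039538953274}
```

View pics/scene0.png

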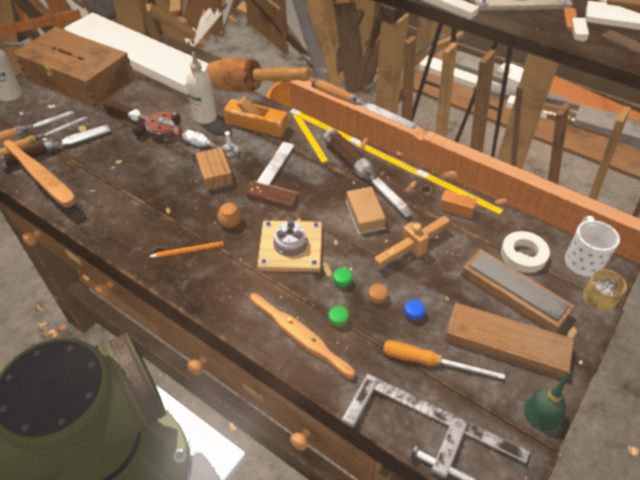

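View pics/top0.png

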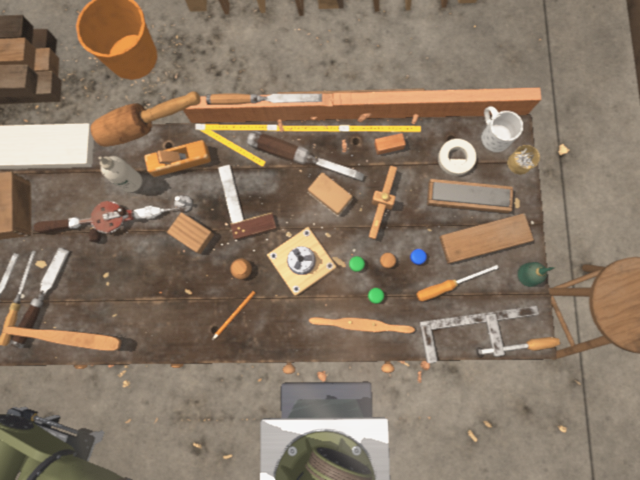

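The knob is the brown disc at top (388,261) and scene (378,293). The chuck is at top (301,261) and scene (290,236), and the bun foot is at top (240,269). The green and blue discs are decoys. Next I'll measure the knob and chuck.

```bash
cat > h.py <<'E'
import cv2,numpy as np
from station import ctrl,cams
def ray(n,u,v,z):
    i=cams.camera_info(n);T=np.array(i["world_to_cam"]);R=T[:3,:3];o=-R.T@T[:3,3]
    d=R.T@np.array([(u-i["cx"])/i["fx"],(v-i["cy"])/i["fy"],1]);return (o+d*(z-o[2])/d[2])
def proj(n,p):
    i=cams.camera_info(n);T=np.array(i["world_to_cam"]);c=T[:3,:3]@p+T[:3,3]
    return np.array([i["fx"]*c[0]/c[2]+i["cx"],i["fy"]*c[1]/c[2]+i["cy"]])
def cloud(n,d):
    i=cams.camera_info(n);T=np.array(i["world_to_cam"]);v,u=np.mgrid[:480,:640]
    c=np.stack([(u-i["cx"])/i["fx"]*d,(v-i["cy"])/i["fy"]*d,d],-1)
    return (c-T[:3,3])@T[:3,:3]
E
python3 - <<'E'
from h import *
for n,c in(("top",[(388,261),(301,261),(240,269)]),("scene",[(378,293),(290,236),(228,215)])):
    p=cv2.imread(f"pics/{n}0.png");W=cloud(n,np.load(f"{n}0.npy"))
    for u,v in c:
        print(n,u,v,ray(n,u,v,.02).round(3),W[v,u].round(4))
        a=W[v-35:v+35,u-35:u+35].reshape(-1,3)
        b=p[v-35:v+35,u-35:u+35].reshape(-1,3)
        o=W[v,u]
        near=np.hypot(*(a[:,:2]-o[:2]).T)<.045
        for lo,hi in((.012,.03),(.03,.05),(.056,.08)):
            s=near&(a[:,2]>lo)&(a[:,2]<hi)
            if s.sum()>5: print("  ",lo,hi,s.sum(),a[s].mean(0).round(4),a[s].min(0).round(4),a[s].max(0).round(4))
p=cv2.imread("pics/top0.png");q=cv2.imread("pics/scene0.png")
r=lambda x,c:cv2.resize(x[c[1]-40:c[1]+40,c[0]-50:c[0]+50],None,fx=4,fy=4,interpolation=cv2.INTER_CUBIC)
r2=lambda x,c:r(x,c)
cv2.imwrite("pics/crop0.png",np.vstack([np.hstack([r(p,(301,261)),r(p,(388,261))])[:300],np.hstack([r(q,(290,240)),r(q,(378,293))])[:300]]))
E
```

```text
top 388 261 [ 0.544 -0.172  0.02 ] [ 0.5427 -0.1713  0.0302]
   0.012 0.03 177 [ 0.5463 -0.1713  0.0244] [ 0.5278 -0.1906  0.0131] [ 0.5653 -0.1525  0.0297]
   0.03 0.05 10 [ 0.5461 -0.1743  0.0317] [ 0.5317 -0.1844  0.0302] [ 0.5631 -0.1585  0.0355]
top 301 261 [0.548 0.053 0.02 ] [0.5433 0.0515 0.0551]
   0.012 0.03 377 [0.529  0.0484 0.0177] [0.4984 0.0066 0.0122] [0.5874 0.0958 0.0279]
   0.03 0.05 168 [0.546  0.0502 0.0453] [0.5171 0.0187 0.0369] [0.5838 0.0854 0.0499]
   0.056 0.08 124 [0.5506 0.0532 0.0613] [0.5226 0.0257 0.0562] [0.5757 0.0768 0.0721]
top 240 269 [0.53  0.213 0.02 ] [0.5268 0.2086 0.0454]
   0.012 0.03 65 [0.5272 0.2032 0.026 ] [0.5058 0.1831 0.0169] [0.5586 0.236  0.0299]
   0.03 0.05 270 [0.5304 0.2084 0.0395] [0.5074 0.1845 0.03  ] [0.5547 0.2345 0.0498]
scene 378 293 [ 0.542 -0.176  0.02 ] [ 0.5376 -0.1782  0.0276]
   0.012 0.03 308 [ 0.5414 -0.175   0.0231] [ 0.5248 -0.1935  0.012 ] [ 0.5656 -0.1535  0.0298]
scene 290 236 [0.56 0.06 0.02] [0.538  0.0415 0.0534]
   0.012 0.03 636 [0.5264 0.0316 0.0174] [ 0.4932 -0.0033  0.012 ] [0.58   0.0837 0.0298]
   0.03 0.05 259 [0.5345 0.0394 0.0429] [0.5142 0.0174 0.0304] [0.5775 0.0828 0.05  ]
   0.056 0.08 139 [0.547  0.0498 0.0619] [0.52   0.0222 0.056 ] [0.5752 0.0729 0.0668]
scene 228 215 [0.529 0.212 0.02 ] [0.516  0.1973 0.0404]
   0.012 0.03 163 [0.5179 0.196  0.0231] [0.5014 0.1799 0.0123] [0.5543 0.2314 0.0299]
   0.03 0.05 289 [0.5251 0.2048 0.0395] [0.5037 0.1821 0.0301] [0.5527 0.2285 0.0473]
```

View pics/crop0.png

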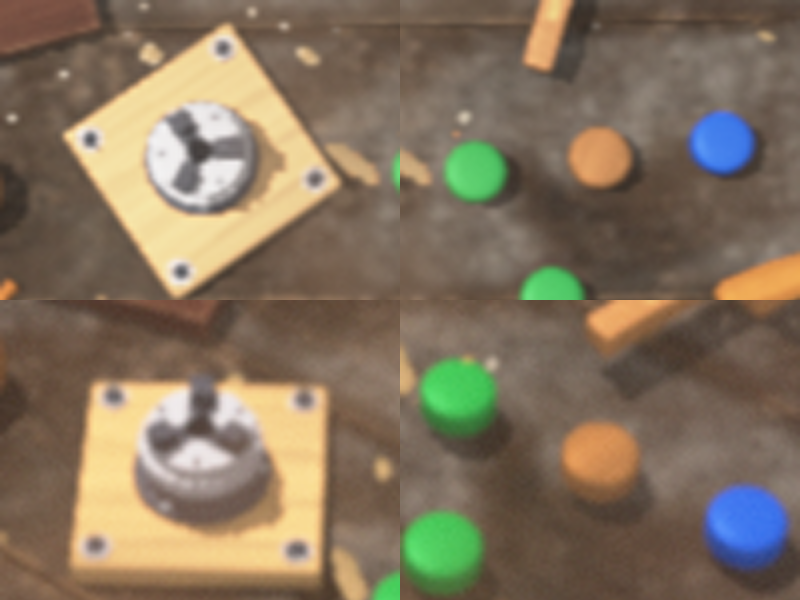

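The knob is upright with decoys about 70 mm away on either side, and the chuck board is yawed. Now I'll take precise centres from masks.

```bash
cat > m.py <<'E'
from h import *
def big(m,c):
    k,l,s,ce=cv2.connectedComponentsWithStats(m.astype(np.uint8)*255)
    return (l==l[c[1],c[0]]).astype(np.uint8)
def sil(n,obj):  # silhouette centroid of a point set in pixels
    q=np.array([proj(n,x) for x in obj],np.float32);h=cv2.convexHull(q);M=cv2.moments(h);return np.array([M['m10'],M['m01']])/M['m00']
t=np.linspace(0,2*np.pi,48,endpoint=False)
def head(x,y,z0=0.):
    return [np.array([x+r*np.cos(a),y+r*np.sin(a),z0+z]) for r,z in((.02,.010),(.02,.022),(.013,.025)) for a in t]
E
python3 - <<'E'
from m import *
for n,ck,cb,cc in(("top",(388,261),(283,262),(301,261)),("scene",(378,293),(268,245),(290,236))):
    p=cv2.imread(f"pics/{n}0.png");hsv=cv2.cvtColor(p,cv2.COLOR_BGR2HSV);H,S,V=[hsv[...,k].astype(int) for k in range(3)]
    print(n,hsv[ck[1],ck[0]],hsv[cb[1],cb[0]])
    m=big((H<18)&(S>115)&(V>95),ck);M=cv2.moments(m,True);c=np.array([M['m10'],M['m01']])/M['m00']
    x=ray(n,*c,.018)[:2]
    for _ in range(4):
        s=sil(n,head(*x)); x=x+ray(n,*c,.018)[:2]-ray(n,*s,.018)[:2]
    print(" knob area",m.sum(),c.round(2),x.round(4))
    b=big((H>12)&(H<32)&(S>60)&(V>140),cb)
    h=cv2.convexHull(cv2.findContours(b,0,2)[0][0]) if 0 else cv2.convexHull(max(cv2.findContours(b,0,2)[0],key=cv2.contourArea))
    w=np.array([ray(n,*q[0],.016)[:2] for q in h],np.float32)
    r=cv2.minAreaRect((w*1000).astype(np.float32)); print(" board",np.round(r[0],1),np.round(r[1],1),r[2])
    W=cloud(n,np.load(f"{n}0.npy"))
E
```

```text
top [ 14 139 217] [ 22  83 244]
 knob area 192 [387.52 260.09] [ 0.547  -0.1717]
 board [559.8  45.9] [163.5 158.7] 33.724151611328125
scene [ 13 154 208] [ 22 103 250]
 knob area 313 [377.4  292.88] [ 0.5447 -0.1733]
 board [546.6  50. ] [148.5 135. ] 33.683509826660156
```

Run:
```python
from m import *
for n,cb in(("top",(283,262)),("scene",(268,245))):
    p=cv2.imread(f"pics/{n}0.png");hsv=cv2.cvtColor(p,cv2.COLOR_BGR2HSV);H,S,V=[hsv[...,k].astype(int) for k in range(3)]
    for vt in (170,200):
        b=((H>12)&(H<32)&(S>40)&(V>vt)).astype(np.uint8)
        b=cv2.morphologyEx(b,cv2.MORPH_OPEN,np.ones((5,5)));b=big(b,cb)
        h=cv2.convexHull(max(cv2.findContours(b,0,2)[0],key=cv2.contourArea))
        w=np.array([ray(n,*q[0],.016)[:2]*1000 for q in h],np.float32)
        r=cv2.minAreaRect(w);print(n,vt,"board",np.round(r[0],1),np.round(r[1],1),round(r[2],1))
    # screws: dark/grey blobs inside the board hull
    f=np.zeros((480,640),np.uint8);cv2.fillConvexPoly(f,h,1)
    g=(f>0)&((S<60))
    k,l,s,ce=cv2.connectedComponentsWithStats(g.astype(np.uint8))
    for i in range(1,k):
        if 5<s[i,4]<60: print("  screw",s[i,4],ce[i].round(1),ray(n,*ce[i],.016)[:2].round(4))
    for i in range(1,k):
        if s[i,4]>=60: print("  chuck",s[i,4],ce[i].round(1),ray(n,*ce[i],.045)[:2].round(4))
```

```text
top 170 board [550.4  54. ] [132.5 132.8] 33.6
top 200 board [550.4  54. ] [130.5 131.1] 33.8
  screw 13 [305.9 234.1] [0.6202 0.04  ]
  screw 14 [274.7 255.6] [0.5644 0.1226]
  screw 12 [327.8 265.2] [ 0.5365 -0.0163]
  screw 19 [296.  287.3] [0.4803 0.0673]
  chuck 618 [300.8 259.9] [0.5476 0.0526]
scene 170 board [546.   49.8] [135.2 133. ] 33.7
scene 200 board [546.2  50.2] [129.9 130.5] 35.4
  screw 21 [268.2 224.4] [0.5618 0.1228]
  screw 16 [314.6 225.2] [0.6196 0.0373]
  screw 18 [264.1 261.2] [0.4754 0.0642]
  screw 19 [313.3 262.2] [ 0.5334 -0.0217]
  chuck 767 [289.  236.7] [0.5408 0.0469]
```

The rows are not in the units I measure in: shifts go in shares of 600 mm and turns go in shares of 4 rad. I convert before sending: -573 mm / 600 = -0.955, -544 mm / 600 = -0.9067, 1.255 rad / 4 = 0.3138.

arm_command([
  [[-0.955,-0.9067,0.1,0,0,0.3138,-0.3],[-0.955,-0.9067,0.1,0,0,0.3138,-0.3],[-0.955,-0.9067,0.1,0,0,0.3138,-0.3],[-0.955,-0.9067,0.1,0,0,0.3138,-0.3],[-0.955,-0.9067,0.1,0,0,0.3138,-0.3],[-0.955,-0.9067,0.1,0,0,0.3138,-0.3],[-0.955,-0.9067,0.1,0,0,0.3138,-0.3],[-0.955,-0.9067,0.1,0,0,0.3138,-0.3],[-0.955,-0.9067,0.1,0,0,0.3138,-0.3],[-0.955,-0.9067,0.1,0,0,0.3138,-0.3],[-0.955,-0.9067,0.1,0,0,0.3138,-0.3],[-0.955,-0.9067,0.1,0,0,0.3138,-0.3]],
], squeeze=6)

```text
time_s: 1.3
ee_pos: [0.4558, -0.0056, 0.1598]
eef_rot: [3.142, -0.0, 1.571]
force: [1.5, 1.2, 0.0]
grip_width: 0.0611
grip_force: 0.0
```

```bash
cat > go.py <<'E'
import sys,numpy as np
from scipy.spatial.transform import Rotation as Ro
from h import ctrl
def go(x,y,z,yaw):
    o=ctrl.get_obs();R=Ro.from_euler('xyz',o["eef_rot"])
    T=Ro.from_euler('xyz',[np.pi,0,yaw])
    print("t",round(o["time_s"],2),"pos",o["ee_pos"].round(4),"rpy",o["eef_rot"].round(4),"q6",o["qpos"][5].round(3),"w",round(o["grip_width"],4),"gf",round(o["grip_force"],1),"F",o["force"].round(2),"M",o["moment"].round(3))
    print(" shift mm",(R.inv().apply(np.array([x,y,z])-o["ee_pos"])*1000).round(1),"rot",(R.inv()*T).as_rotvec().round(4))
if __name__=="__main__": go(*map(float,sys.argv[1:5]))
E
python3 go.py .546 -.1725 .06 1.5708
```

```text
t 1.3 pos [ 0.4558 -0.0056  0.1598] rpy [ 3.1415 -0.      1.5706] q6 -0.093 w 0.0611 gf 0.0 F [1.51 1.19 0.02] M [-0.078  0.064  0.024]
 shift mm [-166.8   90.2   99.8] rot [ 0.0001 -0.     -0.0002]
```

In the tool's units: -160 mm / 600 = -0.2667, 100 mm / 600 = 0.1667.

arm_command([
  [[-0.2667,0.1433,0.1,0,0,0,-0.3],[-0.2667,0.1433,0.1,0,0,0,-0.3],[-0.2667,0.1433,0.1333,0,0,0,-0.3],[-0.2667,0.1433,0.1667,0,0,0,-0.3],[-0.2667,0.1433,0.1667,0,0,0,-0.3],[-0.2667,0.1433,0.1667,0,0,0,-0.3],[-0.2667,0.1433,0.1667,0,0,0,-0.3],[-0.2667,0.1433,0.1667,0,0,0,-0.3]],
])

```text
time_s: 2.1
ee_pos: [0.5417, -0.1626, 0.0617]
eef_rot: [3.14, 0.001, 1.572]
force: [-0.0, -0.1, -0.2]
grip_width: 0.061
grip_force: 0.0
```

```bash
python3 go.py .546 -.1725 .0125 1.5708
```

```text
t 2.1 pos [ 0.5417 -0.1626  0.0617] rpy [3.1395e+00 7.0000e-04 1.5721e+00] q6 -0.358 w 0.061 gf 0.0 F [-0.01 -0.14 -0.15] M [-0.04   0.102  0.003]
 shift mm [-9.9  4.2 49.2] rot [0.0021 0.0007 0.0013]
```

In the tool's units: 49 mm / 600 = 0.0817, 40 mm / 600 = 0.0667.

arm_command([
  [[-0.0167,0.0067,0.0333,0,0,0,-0.3],[-0.0167,0.0067,0.0667,0,0,0,-0.3],[-0.0167,0.0067,0.0817,0,0,0,-0.3],[-0.0167,0.0067,0.0817,0,0,0,-0.3],[-0.0167,0.0067,0.0817,0,0,0,-0.3]],
])

```text
time_s: 2.6
ee_pos: [0.5458, -0.1732, 0.0122]
eef_rot: [3.14, 0.0, 1.571]
force: [0.6, 0.3, -1.3]
grip_width: 0.0611
grip_force: 0.0
```

```bash
python3 go.py .546 -.1725 .0125 1.5708
```

```text
t 2.6 pos [ 0.5458 -0.1732  0.0122] rpy [3.1404e+00 5.0000e-04 1.5714e+00] q6 -0.372 w 0.0611 gf 0.0 F [ 0.59  0.25 -1.29] M [-0.064  0.049  0.06 ]
 shift mm [ 0.7  0.2 -0.3] rot [0.0012 0.0005 0.0006]
```

arm_command([
  [[0,0,0,0,0,0,1],[0,0,0,0,0,0,1],[0,0,0,0,0,0,1],[0,0,0,0,0,0,1],[0,0,0,0,0,0,1],[0,0,0,0,0,0,1]],
], squeeze=6)

```text
time_s: 3.2
ee_pos: [0.5456, -0.1736, 0.0115]
eef_rot: [3.141, 0.0, 1.571]
force: [-0.4, 1.2, 6.1]
grip_width: 0.0399
grip_force: 6.0
```

```bash
python3 go.py .546 -.1725 .0125 1.5708
```

```text
t 3.2 pos [ 0.5456 -0.1736  0.0115] rpy [3.1410e+00 2.0000e-04 1.5708e+00] q6 -0.372 w 0.0399 gf 6.0 F [-0.43  1.21  6.1 ] M [ 0.078  0.191 -0.059]
 shift mm [ 1.1  0.4 -1. ] rot [0.0006 0.0002 0.    ]
```

In the tool's units: -0.5 mm / 600 = -0.0008, 1.5708 rad / 4 = 0.3927.

arm_command([
  [[0,0,-0.0008,0,0,0,-0.3],[0,0,-0.0008,0,0,0,-0.3],[0,0,-0.0008,0,0,0.0375,-0.3],[0,0,-0.0008,0,0,0.3927,-0.3],[0,0,-0.0008,0,0,0.3927,-0.3],[0,0,-0.0008,0,0,0.3927,-0.3],[0,0,-0.0008,0,0,0.3927,-0.3],[0,0,-0.0008,0,0,0.3927,-0.3],[0,0,-0.0008,0,0,0.3927,-0.3],[0,0,-0.0008,0,0,0.3927,-0.3],[0,0,-0.0008,0,0,0.3927,-0.3],[0,0,-0.0008,0,0,0.3927,-0.3]],
])

```text
time_s: 4.4
ee_pos: [0.5452, -0.1735, 0.0113]
eef_rot: [-3.141, 0.0, 0.065]
force: [0.1, -0.2, -0.0]
grip_width: 0.0611
grip_force: 0.0
```

In the tool's units: 0.08 rad / 4 = 0.02.

arm_command([
  [[0,0,0,0,0,0.02,-0.3],[0,0,0,0,0,0.02,-0.3],[0,0,0,0,0,0.02,1],[0,0,0,0,0,0.02,1],[0,0,0,0,0,0.02,1],[0,0,0,0,0,0.02,1],[0,0,0,0,0,0.02,1],[0,0,0,0,0,0.02,1]],
])

```text
time_s: 5.2
ee_pos: [0.5453, -0.1735, 0.0115]
eef_rot: [-3.142, 0.0, -0.009]
force: [-0.4, -0.5, -0.6]
grip_width: 0.0396
grip_force: 6.0
```

```bash
python3 go.py .549 .052 .12 0
```

```text
t 5.2 pos [ 0.5453 -0.1735  0.0115] rpy [-3.1416  0.     -0.009 ] q6 1.208 w 0.0396 gf 6.0 F [-0.36 -0.49 -0.6 ] M [-0.039  0.133 -0.044]
 shift mm [   1.7 -225.5 -108.5] rot [-0.     0.    -0.009]
```

In the tool's units: -225 mm / 600 = -0.375, -110 mm / 600 = -0.1833, -1.58 rad / 4 = -0.395.

arm_command([
  [[0,0,-0.0667,0,0,0,1],[0,0,-0.1417,0,0,0,1],[0.0023,-0.075,-0.1833,0,0,-0.0375,1],[0.0023,-0.15,-0.1833,0,0,-0.075,1],[0.0023,-0.225,-0.1833,0,0,-0.1125,1],[0.0023,-0.3,-0.1833,0,0,-0.15,1],[0.0023,-0.375,-0.1833,0,0,-0.395,1],[0.0023,-0.375,-0.1833,0,0,-0.395,1],[0.0023,-0.375,-0.1833,0,0,-0.395,1],[0.0023,-0.375,-0.1833,0,0,-0.395,1],[0.0023,-0.375,-0.1833,0,0,-0.395,1],[0.0023,-0.375,-0.1833,0,0,-0.395,1]],
], squeeze=10)

```text
time_s: 6.4
ee_pos: [0.5487, 0.0515, 0.1215]
eef_rot: [-3.141, 0.0, 1.497]
force: [0.6, 0.2, -1.0]
grip_width: 0.0398
grip_force: 10.0
```

In the tool's units: 40 mm / 600 = 0.0667, 30 mm / 600 = 0.05, -0.12 rad / 4 = -0.03.

arm_command([
  [[0,0,0.0167,0,0,-0.03,1],[0,0,0.05,0,0,-0.03,1],[0,0,0.0667,0,0,-0.03,1],[0,0,0.0667,0,0,-0.03,1],[0,0,0.0667,0,0,-0.03,1]],
])

```text
time_s: 6.9
ee_pos: [0.549, 0.0515, 0.082]
eef_rot: [3.141, 0.0, 1.611]
force: [0.5, -0.2, -0.1]
grip_width: 0.0396
grip_force: 10.0
```

```bash
python3 go.py .5487 .0517 .0665 1.5708; python3 -c "
from h import *
p,d=cams.camera('scene');cv2.imwrite('pics/s1.png',cv2.resize(p[160:290,200:380],None,fx=4,fy=4,interpolation=2))"
```

```text
t 6.9 pos [0.549  0.0515 0.082 ] rpy [3.1414 0.     1.6105] q6 -0.013 w 0.0396 gf 10.0 F [ 0.5  -0.16 -0.06] M [-0.126  0.066 -0.005]
 shift mm [ 0.2 -0.3 15.5] rot [ 0.0002 -0.      0.0397]
```

View pics/s1.png

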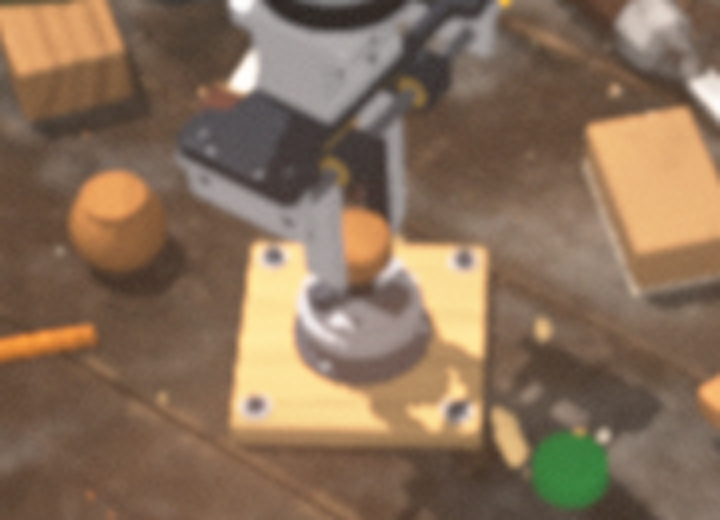

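The knob is held upright over the chuck: the head is at crop (368,245) and the ring centre is at about (362,320). Descending gently.

In the tool's units: 9 mm / 600 = 0.015, 8 mm / 600 = 0.0133.

arm_command([
  [[0.0003,-0.0005,0.005,0,0,0,1],[0.0003,-0.0005,0.01,0,0,0,1],[0.0003,-0.0005,0.0133,0,0,0,1],[0.0003,-0.0005,0.015,0,0,0,1],[0.0003,-0.0005,0.015,0,0,0,1]],
])

```text
time_s: 7.45
ee_pos: [0.5484, 0.0516, 0.0724]
eef_rot: [-3.141, 0.0, 1.611]
force: [0.6, -0.2, -0.5]
grip_width: 0.0398
grip_force: 10.0
```

```bash
python3 go.py .5487 .0517 .0665 1.5708
```

```text
t 7.45 pos [0.5484 0.0516 0.0724] rpy [-3.1414  0.      1.6108] q6 -0.013 w 0.0398 gf 10.0 F [ 0.64 -0.2  -0.49] M [-0.059  0.053 -0.016]
 shift mm [0.1 0.3 5.9] rot [-0.0002  0.      0.04  ]
```

In the tool's units: 6 mm / 600 = 0.01, 5.5 mm / 600 = 0.0092.

arm_command([
  [[0,0,0.0033,0,0,0,1],[0,0,0.0067,0,0,0,1],[0,0,0.0092,0,0,0,1],[0,0,0.01,0,0,0,1],[0,0,0.01,0,0,0,1]],
])

```text
time_s: 7.95
ee_pos: [0.5484, 0.0516, 0.0664]
eef_rot: [-3.141, 0.0, 1.611]
force: [0.0, 0.2, -1.4]
grip_width: 0.0397
grip_force: 10.0
```

```bash
python3 go.py .5487 .0517 .0655 1.5708
```

```text
t 7.95 pos [0.5484 0.0516 0.0664] rpy [-3.1414  0.      1.6108] q6 -0.013 w 0.0397 gf 10.0 F [ 0.04  0.24 -1.39] M [-0.066  0.037  0.01 ]
 shift mm [0.  0.3 0.9] rot [-0.0002  0.      0.04  ]
```

In the tool's units: -80 mm / 600 = -0.1333, -40 mm / 600 = -0.0667.

arm_command([
  [[0,0,0.001,0,0,0,1],[0,0,0.001,0,0,0,1],[0,0,0.001,0,0,0,0.05],[0,0,0.001,0,0,0,-0.1],[0,0,0.001,0,0,0,-1],[0,0,0.001,0,0,0,-1],[0,0,0.001,0,0,0,-1],[0,0,0.001,0,0,0,-1],[0,0,-0.0667,0,0,0,-1],[0,0,-0.1333,0,0,0,-1],[0,0,-0.1333,0,0,0,-1]],
])

```text
time_s: 9.05
ee_pos: [0.5506, 0.0518, 0.1517]
eef_rot: [3.133, 0.0, 1.611]
force: [0.7, -0.8, -0.2]
grip_width: 0.0934
grip_force: 0.0
```

```bash
python3 go.py .5487 .0517 .0255 1.5708
python3 - <<'E'
from m import *
p,d=cams.camera('scene');cv2.imwrite('pics/s2.png',cv2.resize(p[160:290,200:380],None,fx=4,fy=4,interpolation=2))
hsv=cv2.cvtColor(p,cv2.COLOR_BGR2HSV);H,S,V=[hsv[...,k].astype(int) for k in range(3)]
n='scene'
u,v=proj(n,np.array([.546,.049,.084])).round().astype(int)
m=big((H<18)&(S>115)&(V>95),(u,v));M=cv2.moments(m,True);c=np.array([M['m10'],M['m01']])/M['m00']
x=ray(n,*c,.07)[:2]
for z in(.054,.058):
  for _ in range(4):
    s=sil(n,head(*x,z)); x=x+ray(n,*c,.07)[:2]-ray(n,*s,.07)[:2]
  print(z,m.sum(),c.round(2),x.round(4))
W=cloud(n,d)[m>0];print(W.mean(0).round(4),np.percentile(W[:,2],[5,50,95]).round(4))
E
```

```text
t 9.05 pos [0.5506 0.0518 0.1517] rpy [3.1334 0.     1.6109] q6 -0.013 w 0.0934 gf 0.0 F [ 0.66 -0.84 -0.21] M [-0.073  0.033 -0.045]
 shift mm [  0.   -3.  126.2] rot [ 0.0082 -0.0001  0.0401]
0.054 273 [288.38 225.68] [0.5479 0.0524]
0.058 273 [288.38 225.68] [0.5452 0.0501]
[0.5434 0.0486 0.0766] [0.0616 0.0779 0.0815]
```

View pics/s2.png

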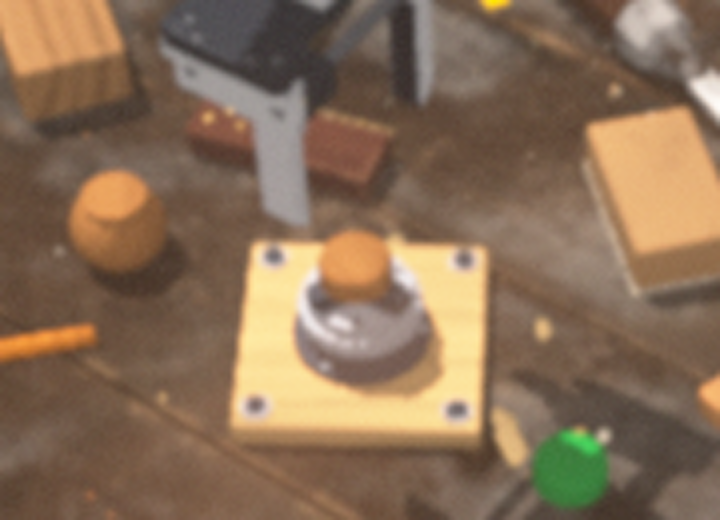

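The knob sits upright on the jaws at crop (355,262), ring at about (362,325). Scene ray-casting puts it within about 1–2 mm of the chuck axis. Next I'll lower the open fingers around the ring.

In the tool's units: 115 mm / 600 = 0.1917, 95 mm / 600 = 0.1583.

arm_command([
  [[0,0,0.05,0,0,0,-1],[0,0,0.1083,0,0,0,-1],[0,0,0.1583,0,0,0,-1],[0,0,0.1917,0,0,0,-1],[0,0,0.1917,0,0,0,-1],[0,0,0.1917,0,0,0,-1],[0,0,0.1917,0,0,0,-1]],
])

```text
time_s: 9.8
ee_pos: [0.549, 0.0517, 0.0325]
eef_rot: [3.14, 0.0, 1.611]
force: [-0.5, -0.1, -0.0]
grip_width: 0.0939
grip_force: 0.0
```

```bash
python3 go.py .5485 .0513 .0265 1.6108
```

```text
t 9.8 pos [0.549  0.0517 0.0325] rpy [3.1401 0.     1.6108] q6 -0.013 w 0.0939 gf 0.0 F [-0.48 -0.09 -0.01] M [-0.07   0.04  -0.002]
 shift mm [-0.4 -0.5  6. ] rot [0.0015 0.     0.    ]
```

In the tool's units: 5 mm / 600 = 0.0083, -0.4 mm / 600 = -0.0007.

arm_command([
  [[-0.0007,-0.0007,0.0083,0,0,0,-1],[-0.0007,-0.0007,0.0083,0,0,0,1],[-0.0007,-0.0007,0.0083,0,0,0,1],[-0.0007,-0.0007,0.0083,0,0,0,1],[-0.0007,-0.0007,0.0083,0,0,0,1],[-0.0007,-0.0007,0.0083,0,0,0,1],[-0.0007,-0.0007,0.0083,0,0,0,1]],
], squeeze=14)

```text
time_s: 10.5
ee_pos: [0.5502, 0.0513, 0.0268]
eef_rot: [3.136, -0.0, 1.611]
force: [17.2, 2.7, -12.5]
grip_width: 0.0654
grip_force: 14.0
```

```bash
python3 go.py .5485 .0513 .0265 1.6108
```

```text
t 10.5 pos [0.5502 0.0513 0.0268] rpy [ 3.1362 -0.      1.6107] q6 -0.013 w 0.0654 gf 14.0 F [ 17.17   2.68 -12.54] M [ 0.138 -2.585  0.034]
 shift mm [ 0.1 -1.7  0.3] rot [ 0.0054 -0.     -0.0001]
```

In the tool's units: 1.8 mm / 600 = 0.003, 0.9 mm / 600 = 0.0015.

arm_command([
  [[0,0.0015,0,0,0,0,1],[0,0.003,0,0,0,0,1],[0,0.003,0,0,0,0,1],[0,0.003,0,0,0,0,1]],
])

```text
time_s: 10.9
ee_pos: [0.5504, 0.0513, 0.0267]
eef_rot: [3.14, 0.0, 1.611]
force: [5.5, 0.0, -2.1]
grip_width: 0.0657
grip_force: 14.0
```

```bash
python3 go.py .5502 .0513 .0265 1.6108
```

```text
t 10.9 pos [0.5504 0.0513 0.0267] rpy [3.1402 0.     1.6108] q6 -0.013 w 0.0657 gf 14.0 F [ 5.47  0.02 -2.07] M [-0.038 -0.844  0.014]
 shift mm [-0.  -0.2  0.2] rot [ 0.0014  0.     -0.    ]
```

In the tool's units: 0.5 mm / 600 = 0.0008, 0.32 rad / 4 = 0.08.

arm_command([
  [[0,0.0008,0,0,0,0.01,1],[0,0.0008,0,0,0,0.02,1],[0,0.0008,0,0,0,0.03,1],[0,0.0008,0,0,0,0.04,1],[0,0.0008,0,0,0,0.05,1],[0,0.0008,0,0,0,0.06,1],[0,0.0008,0,0,0,0.07,1],[0,0.0008,0,0,0,0.08,1]],
])

```text
time_s: 11.7
ee_pos: [0.5502, 0.0513, 0.0267]
eef_rot: [-3.141, 0.0, 1.29]
force: [-0.3, 0.3, 2.2]
grip_width: 0.0657
grip_force: 14.0
```

```bash
python3 go.py .5502 .0513 .0265 1.2908
```

```text
t 11.7 pos [0.5502 0.0513 0.0267] rpy [-3.1414e+00  3.0000e-04  1.2897e+00] q6 0.308 w 0.0657 gf 14.0 F [-0.31  0.27  2.18] M [-0.091 -0.065  0.315]
 shift mm [-0.   0.   0.2] rot [-0.0002  0.0003 -0.0011]
```

In the tool's units: 0.16 rad / 4 = 0.04.

arm_command([
  [[0,0,0,0,0,0.01,1],[0,0,0,0,0,0.02,1],[0,0,0,0,0,0.025,1],[0,0,0,0,0,0.03,1],[0,0,0,0,0,0.035,1],[0,0,0,0,0,0.04,1]],
])

```text
time_s: 12.3
ee_pos: [0.5502, 0.0513, 0.0267]
eef_rot: [-3.141, 0.0, 1.13]
force: [-2.8, -0.7, 5.3]
grip_width: 0.0654
grip_force: 14.0
```

```bash
python3 go.py .5502 .0513 .0265 1.1308
```

```text
t 12.3 pos [0.5502 0.0513 0.0267] rpy [-3.1412e+00  2.0000e-04  1.1298e+00] q6 0.468 w 0.0654 gf 14.0 F [-2.78 -0.66  5.34] M [-0.028  0.594  0.326]
 shift mm [-0.   0.   0.2] rot [-0.0004  0.0002 -0.001 ]
```

In the tool's units: 0.03 rad / 4 = 0.0075.

arm_command([
  [[0,0,0,0,0,0.0038,1],[0,0,0,0,0,0.0075,1]],
])

```text
time_s: 12.5
ee_pos: [0.5501, 0.0514, 0.0267]
eef_rot: [-3.141, 0.0, 1.1]
force: [-3.6, 0.5, 4.5]
grip_width: 0.0654
grip_force: 14.0
```

```bash
python3 go.py .5502 .0513 .0265 1.1008
```

```text
t 12.5 pos [0.5501 0.0514 0.0267] rpy [-3.1411e+00  3.0000e-04  1.1000e+00] q6 0.498 w 0.0654 gf 14.0 F [-3.6   0.46  4.54] M [-0.043  0.617  0.317]
 shift mm [-0.   0.1  0.2] rot [-0.0005  0.0003 -0.0008]
```

In the tool's units: 0.03 rad / 4 = 0.0075.

arm_command([
  [[0,0,0,0,0,0.0038,1],[0,0,0,0,0,0.0075,1]],
])

```text
time_s: 12.7
ee_pos: [0.5501, 0.0514, 0.0267]
eef_rot: [-3.141, 0.0, 1.07]
force: [-4.4, 0.5, 5.9]
grip_width: 0.0652
grip_force: 14.0
```

```bash
python3 go.py .5502 .0513 .0265 1.0708
```

```text
t 12.7 pos [0.5501 0.0514 0.0267] rpy [-3.1411e+00  3.0000e-04  1.0701e+00] q6 0.528 w 0.0652 gf 14.0 F [-4.42  0.46  5.91] M [0.009 0.627 0.317]
 shift mm [-0.   0.1  0.2] rot [-0.0005  0.0003 -0.0007]
```

In the tool's units: 0.03 rad / 4 = 0.0075.

arm_command([
  [[0,0,0,0,0,0.0038,1],[0,0,0,0,0,0.0075,1]],
])

```text
time_s: 12.9
ee_pos: [0.5501, 0.0514, 0.0266]
eef_rot: [-3.141, 0.0, 1.04]
force: [-3.4, 0.3, 5.5]
grip_width: 0.0656
grip_force: 14.0
```

```bash
python3 go.py .5502 .0513 .0265 1.0408
```

```text
t 12.9 pos [0.5501 0.0514 0.0266] rpy [-3.141e+00  4.000e-04  1.040e+00] q6 0.558 w 0.0656 gf 14.0 F [-3.4   0.29  5.53] M [-0.055  0.595  0.251]
 shift mm [-0.   0.1  0.1] rot [-0.0006  0.0004 -0.0008]
```

In the tool's units: 0.03 rad / 4 = 0.0075.

arm_command([
  [[0,0,0,0,0,0.0038,1],[0,0,0,0,0,0.0075,1]],
])

```text
time_s: 13.1
ee_pos: [0.5501, 0.0514, 0.0267]
eef_rot: [-3.141, 0.0, 1.01]
force: [-3.9, 0.9, 6.6]
grip_width: 0.0655
grip_force: 14.0
```

```bash
python3 go.py .5502 .0513 .0265 1.0108
```

```text
t 13.1 pos [0.5501 0.0514 0.0267] rpy [-3.1411e+00  3.0000e-04  1.0101e+00] q6 0.588 w 0.0655 gf 14.0 F [-3.91  0.86  6.6 ] M [-0.035  0.73   0.317]
 shift mm [-0.   0.1  0.2] rot [-0.0005  0.0003 -0.0007]
```

In the tool's units: 0.03 rad / 4 = 0.0075.

arm_command([
  [[0,0,0,0,0,0.0038,1],[0,0,0,0,0,0.0075,1]],
])

```text
time_s: 13.3
ee_pos: [0.5501, 0.0514, 0.0267]
eef_rot: [-3.141, 0.0, 0.98]
force: [-3.5, 0.4, 6.6]
grip_width: 0.0656
grip_force: 14.0
```

```bash
python3 go.py .5502 .0513 .0265 0.9808
```

```text
t 13.3 pos [0.5501 0.0514 0.0267] rpy [-3.141e+00  4.000e-04  9.801e-01] q6 0.618 w 0.0656 gf 14.0 F [-3.47  0.4   6.59] M [-0.04   0.716  0.35 ]
 shift mm [-0.   0.2  0.2] rot [-0.0006  0.0004 -0.0007]
```

In the tool's units: 0.03 rad / 4 = 0.0075.

arm_command([
  [[0,0,0,0,0,0.0038,1],[0,0,0,0,0,0.0075,1]],
])

```text
time_s: 13.5
ee_pos: [0.5501, 0.0514, 0.0267]
eef_rot: [-3.141, 0.0, 0.95]
force: [-4.6, 0.5, 5.4]
grip_width: 0.0654
grip_force: 14.0
```

```bash
python3 go.py .5502 .0513 .0265 0.9508
```

```text
t 13.5 pos [0.5501 0.0514 0.0267] rpy [-3.141e+00  4.000e-04  9.501e-01] q6 0.648 w 0.0654 gf 14.0 F [-4.58  0.47  5.44] M [0.027 0.756 0.289]
 shift mm [-0.   0.1  0.2] rot [-0.0006  0.0004 -0.0007]
```

Free so far, at 0.66 rad.

In the tool's units: 0.03 rad / 4 = 0.0075.

arm_command([
  [[0,0,0,0,0,0.0038,1],[0,0,0,0,0,0.0075,1]],
])

```text
time_s: 13.7
ee_pos: [0.5501, 0.0514, 0.0267]
eef_rot: [-3.141, 0.0, 0.92]
force: [-3.7, 1.5, 6.4]
grip_width: 0.0655
grip_force: 14.0
```

```bash
python3 go.py .5502 .0513 .0265 0.9208
```

```text
t 13.7 pos [0.5501 0.0514 0.0267] rpy [-3.141e+00  5.000e-04  9.201e-01] q6 0.678 w 0.0655 gf 14.0 F [-3.72  1.53  6.38] M [0.004 0.754 0.26 ]
 shift mm [0.  0.2 0.2] rot [-0.0006  0.0005 -0.0007]
```

In the tool's units: 0.03 rad / 4 = 0.0075.

arm_command([
  [[0,0,0,0,0,0.0038,1],[0,0,0,0,0,0.0075,1]],
])

```text
time_s: 13.9
ee_pos: [0.5501, 0.0514, 0.0266]
eef_rot: [-3.141, 0.0, 0.89]
force: [-4.4, 1.2, 6.5]
grip_width: 0.0658
grip_force: 14.0
```

```bash
python3 go.py .5502 .0513 .0265 0.8908
```

```text
t 13.9 pos [0.5501 0.0514 0.0266] rpy [-3.141e+00  5.000e-04  8.901e-01] q6 0.708 w 0.0658 gf 14.0 F [-4.36  1.24  6.54] M [0.069 0.755 0.334]
 shift mm [-0.   0.2  0.1] rot [-0.0006  0.0005 -0.0007]
```

In the tool's units: 0.03 rad / 4 = 0.0075.

arm_command([
  [[0,0,0,0,0,0.0038,1],[0,0,0,0,0,0.0075,1]],
])

```text
time_s: 14.1
ee_pos: [0.55, 0.0515, 0.0266]
eef_rot: [-3.141, 0.001, 0.86]
force: [-4.3, 1.3, 6.6]
grip_width: 0.0658
grip_force: 14.0
```

```bash
python3 go.py .5502 .0513 .0265 0.8608
```

```text
t 14.1 pos [0.55   0.0515 0.0266] rpy [-3.1409e+00  5.0000e-04  8.6020e-01] q6 0.738 w 0.0658 gf 14.0 F [-4.28  1.29  6.61] M [0.045 0.79  0.328]
 shift mm [-0.   0.2  0.1] rot [-0.0007  0.0005 -0.0006]
```

In the tool's units: 0.03 rad / 4 = 0.0075.

arm_command([
  [[0,0,0,0,0,0.0038,1],[0,0,0,0,0,0.0075,1]],
])

```text
time_s: 14.3
ee_pos: [0.55, 0.0515, 0.0266]
eef_rot: [-3.141, 0.001, 0.83]
force: [-4.8, 1.2, 6.7]
grip_width: 0.0659
grip_force: 14.0
```

```bash
python3 go.py .5502 .0513 .0265 0.8308
```

```text
t 14.3 pos [0.55   0.0515 0.0266] rpy [-3.1409e+00  5.0000e-04  8.3010e-01] q6 0.768 w 0.0659 gf 14.0 F [-4.84  1.24  6.74] M [0.054 0.804 0.284]
 shift mm [-0.   0.2  0.1] rot [-0.0007  0.0005 -0.0007]
```

In the tool's units: 0.03 rad / 4 = 0.0075.

arm_command([
  [[0,0,0,0,0,0.0038,1],[0,0,0,0,0,0.0075,1]],
])

```text
time_s: 14.5
ee_pos: [0.55, 0.0515, 0.0267]
eef_rot: [-3.141, 0.001, 0.8]
force: [-4.4, 1.1, 5.7]
grip_width: 0.0655
grip_force: 14.0
```

```bash
python3 go.py .5502 .0513 .0265 0.8008
```

```text
t 14.5 pos [0.55   0.0515 0.0267] rpy [-3.1409e+00  5.0000e-04  8.0010e-01] q6 0.798 w 0.0655 gf 14.0 F [-4.4   1.06  5.67] M [0.057 0.828 0.299]
 shift mm [0.  0.2 0.2] rot [-0.0007  0.0005 -0.0007]
```

In the tool's units: 0.03 rad / 4 = 0.0075.

arm_command([
  [[0,0,0,0,0,0.0038,1],[0,0,0,0,0,0.0075,1]],
])

```text
time_s: 14.7
ee_pos: [0.55, 0.0515, 0.0266]
eef_rot: [-3.141, 0.001, 0.77]
force: [-3.6, 1.4, 6.8]
grip_width: 0.0657
grip_force: 14.0
```

```bash
python3 go.py .5502 .0513 .0265 0.7708
```

```text
t 14.7 pos [0.55   0.0515 0.0266] rpy [-3.1409e+00  6.0000e-04  7.7010e-01] q6 0.828 w 0.0657 gf 14.0 F [-3.61  1.38  6.78] M [0.091 0.784 0.296]
 shift mm [0.  0.3 0.1] rot [-0.0007  0.0006 -0.0007]
```

In the tool's units: 0.03 rad / 4 = 0.0075.

arm_command([
  [[0,0,0,0,0,0.0038,1],[0,0,0,0,0,0.0075,1]],
])

```text
time_s: 14.9
ee_pos: [0.55, 0.0515, 0.0266]
eef_rot: [-3.141, 0.001, 0.74]
force: [-4.9, 1.2, 5.3]
grip_width: 0.0655
grip_force: 14.0
```

```bash
python3 go.py .5502 .0513 .0265 0.7408
```

```text
t 14.9 pos [0.55   0.0515 0.0266] rpy [-3.1409e+00  6.0000e-04  7.4010e-01] q6 0.858 w 0.0655 gf 14.0 F [-4.94  1.22  5.34] M [0.091 0.895 0.279]
 shift mm [0.  0.3 0.1] rot [-0.0007  0.0006 -0.0007]
```

In the tool's units: 0.03 rad / 4 = 0.0075.

arm_command([
  [[0,0,0,0,0,0.0038,1],[0,0,0,0,0,0.0075,1]],
])

```text
time_s: 15.1
ee_pos: [0.55, 0.0515, 0.0266]
eef_rot: [-3.141, 0.001, 0.71]
force: [-4.3, 0.9, 6.4]
grip_width: 0.0655
grip_force: 14.0
```

```bash
python3 go.py .5502 .0513 .0265 0.7108
```

```text
t 15.1 pos [0.55   0.0515 0.0266] rpy [-3.1409e+00  6.0000e-04  7.1010e-01] q6 0.888 w 0.0655 gf 14.0 F [-4.34  0.85  6.39] M [0.104 0.894 0.281]
 shift mm [0.  0.3 0.1] rot [-0.0007  0.0006 -0.0007]
```

In the tool's units: 0.03 rad / 4 = 0.0075.

arm_command([
  [[0,0,0,0,0,0.0038,1],[0,0,0,0,0,0.0075,1]],
])

```text
time_s: 15.3
ee_pos: [0.55, 0.0515, 0.0266]
eef_rot: [-3.141, 0.001, 0.68]
force: [-3.9, 1.9, 6.5]
grip_width: 0.0655
grip_force: 14.0
```

```bash
python3 go.py .5502 .0513 .0265 0.6808
```

```text
t 15.3 pos [0.55   0.0515 0.0266] rpy [-3.1409e+00  7.0000e-04  6.8010e-01] q6 0.918 w 0.0655 gf 14.0 F [-3.93  1.86  6.55] M [0.168 0.857 0.307]
 shift mm [0.  0.3 0.1] rot [-0.0007  0.0007 -0.0007]
```

In the tool's units: 0.03 rad / 4 = 0.0075.

arm_command([
  [[0,0,0,0,0,0.0038,1],[0,0,0,0,0,0.0075,1]],
])

```text
time_s: 15.5
ee_pos: [0.55, 0.0515, 0.0267]
eef_rot: [-3.141, 0.001, 0.65]
force: [-4.7, 1.4, 6.6]
grip_width: 0.0655
grip_force: 14.0
```

```bash
python3 go.py .5502 .0513 .0265 0.6508
```

```text
t 15.5 pos [0.55   0.0515 0.0267] rpy [-3.1409e+00  7.0000e-04  6.5020e-01] q6 0.948 w 0.0655 gf 14.0 F [-4.7   1.45  6.56] M [0.099 0.902 0.291]
 shift mm [0.  0.3 0.2] rot [-0.0007  0.0007 -0.0006]
```

In the tool's units: 0.03 rad / 4 = 0.0075.

arm_command([
  [[0,0,0,0,0,0.0038,1],[0,0,0,0,0,0.0075,1]],
])

```text
time_s: 15.7
ee_pos: [0.55, 0.0515, 0.0267]
eef_rot: [-3.141, 0.001, 0.62]
force: [-4.9, 1.5, 7.3]
grip_width: 0.0655
grip_force: 14.0
```

```bash
python3 go.py .5502 .0513 .0265 0.6208
```

```text
t 15.7 pos [0.55   0.0515 0.0267] rpy [-3.1409e+00  6.0000e-04  6.2010e-01] q6 0.978 w 0.0655 gf 14.0 F [-4.86  1.49  7.3 ] M [0.095 0.911 0.336]
 shift mm [0.  0.3 0.2] rot [-0.0007  0.0006 -0.0007]
```

In the tool's units: 0.03 rad / 4 = 0.0075.

arm_command([
  [[0,0,0,0,0,0.0038,1],[0,0,0,0,0,0.0075,1]],
])

```text
time_s: 15.9
ee_pos: [0.55, 0.0515, 0.0266]
eef_rot: [-3.141, 0.001, 0.59]
force: [-4.3, 2.2, 6.5]
grip_width: 0.0657
grip_force: 14.0
```

```bash
python3 go.py .5502 .0513 .0265 0.5908
```

```text
t 15.9 pos [0.55   0.0515 0.0266] rpy [-3.1408e+00  7.0000e-04  5.9010e-01] q6 1.008 w 0.0657 gf 14.0 F [-4.3   2.2   6.53] M [0.12  0.956 0.32 ]
 shift mm [0.1 0.3 0.1] rot [-0.0008  0.0007 -0.0007]
```

In the tool's units: 0.03 rad / 4 = 0.0075.

arm_command([
  [[0,0,0,0,0,0.0038,1],[0,0,0,0,0,0.0075,1]],
])

```text
time_s: 16.1
ee_pos: [0.5499, 0.0516, 0.0267]
eef_rot: [-3.141, 0.001, 0.56]
force: [-4.2, 2.5, 7.0]
grip_width: 0.0657
grip_force: 14.0
```

```bash
python3 go.py .5502 .0513 .0265 0.5608
```

```text
t 16.1 pos [0.5499 0.0516 0.0267] rpy [-3.1409e+00  8.0000e-04  5.6020e-01] q6 1.038 w 0.0657 gf 14.0 F [-4.15  2.47  7.02] M [0.204 0.918 0.271]
 shift mm [0.1 0.4 0.2] rot [-0.0007  0.0008 -0.0006]
```

In the tool's units: 0.03 rad / 4 = 0.0075.

arm_command([
  [[0,0,0,0,0,0.0038,1],[0,0,0,0,0,0.0075,1]],
])

```text
time_s: 16.3
ee_pos: [0.5499, 0.0516, 0.0267]
eef_rot: [-3.141, 0.001, 0.53]
force: [-5.9, 1.0, 7.1]
grip_width: 0.0655
grip_force: 14.0
```

```bash
python3 go.py .5502 .0513 .0265 0.5308
```

```text
t 16.3 pos [0.5499 0.0516 0.0267] rpy [-3.1409e+00  8.0000e-04  5.3020e-01] q6 1.068 w 0.0655 gf 14.0 F [-5.93  0.96  7.06] M [0.239 0.995 0.349]
 shift mm [0.1 0.4 0.2] rot [-0.0007  0.0008 -0.0006]
```

In the tool's units: 0.03 rad / 4 = 0.0075.

arm_command([
  [[0,0,0,0,0,0.0038,1],[0,0,0,0,0,0.0075,1]],
])

```text
time_s: 16.5
ee_pos: [0.5499, 0.0516, 0.0266]
eef_rot: [-3.141, 0.001, 0.5]
force: [-4.8, 2.4, 6.6]
grip_width: 0.0655
grip_force: 14.0
```

```bash
python3 go.py .5502 .0513 .0265 0.5008; python3 -c "
from h import *
p,d=cams.camera('scene');cv2.imwrite('pics/s3.png',cv2.resize(p[160:290,200:380],None,fx=4,fy=4,interpolation=2))"
```

```text
t 16.5 pos [0.5499 0.0516 0.0266] rpy [-3.1409e+00  8.0000e-04  5.0020e-01] q6 1.097 w 0.0655 gf 14.0 F [-4.81  2.41  6.64] M [0.253 0.998 0.328]
 shift mm [0.1 0.3 0.1] rot [-0.0007  0.0008 -0.0006]
```

View pics/s3.png

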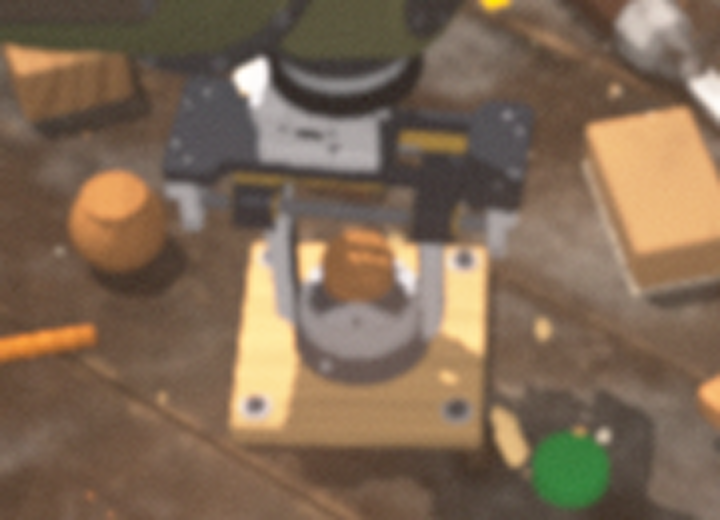

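The knob sits upright at crop (358,265), between the fingers gripping the ring at (285,270) and (430,290). Nothing else has been disturbed, so I'll keep turning.

In the tool's units: 0.03 rad / 4 = 0.0075.

arm_command([
  [[0,0,0,0,0,0.0038,1],[0,0,0,0,0,0.0075,1]],
])

```text
time_s: 16.75
ee_pos: [0.5499, 0.0516, 0.0267]
eef_rot: [-3.141, 0.001, 0.47]
force: [-5.2, 2.7, 6.4]
grip_width: 0.0659
grip_force: 14.0
```

```bash
python3 go.py .5502 .0513 .0265 0.4708
```

```text
t 16.75 pos [0.5499 0.0516 0.0267] rpy [-3.1409e+00  9.0000e-04  4.7020e-01] q6 1.127 w 0.0659 gf 14.0 F [-5.24  2.71  6.39] M [0.334 0.984 0.337]
 shift mm [0.1 0.4 0.2] rot [-0.0007  0.0009 -0.0006]
```

In the tool's units: 0.03 rad / 4 = 0.0075.

arm_command([
  [[0,0,0,0,0,0.0038,1],[0,0,0,0,0,0.0075,1]],
])

```text
time_s: 16.95
ee_pos: [0.5499, 0.0516, 0.0267]
eef_rot: [-3.141, 0.001, 0.44]
force: [-4.8, 2.3, 7.8]
grip_width: 0.0653
grip_force: 14.0
```

```bash
python3 go.py .5502 .0513 .0265 0.4408
```

```text
t 16.95 pos [0.5499 0.0516 0.0267] rpy [-3.1409e+00  8.0000e-04  4.4020e-01] q6 1.157 w 0.0653 gf 14.0 F [-4.8   2.27  7.82] M [0.304 0.966 0.39 ]
 shift mm [0.1 0.4 0.2] rot [-0.0007  0.0008 -0.0006]
```

Torque is starting to rise (0.39 against a mean of about 0.31), so I'm switching to smaller steps.

In the tool's units: 0.015 rad / 4 = 0.0038.

arm_command([
  [[0,0,0,0,0,0.0019,1],[0,0,0,0,0,0.0038,1]],
])

```text
time_s: 17.15
ee_pos: [0.5499, 0.0516, 0.0267]
eef_rot: [-3.141, 0.001, 0.426]
force: [-4.4, 2.8, 6.9]
grip_width: 0.0653
grip_force: 14.0
```

```bash
python3 go.py .5502 .0513 .0265 0.4258
```

```text
t 17.15 pos [0.5499 0.0516 0.0267] rpy [-3.141e+00  9.000e-04  4.255e-01] q6 1.172 w 0.0653 gf 14.0 F [-4.38  2.81  6.88] M [0.228 1.008 0.361]
 shift mm [0.1 0.4 0.2] rot [-0.0006  0.0009 -0.0003]
```

In the tool's units: 0.02 rad / 4 = 0.005.

arm_command([
  [[0,0,0,0,0,0.0025,1],[0,0,0,0,0,0.005,1]],
])

```text
time_s: 17.35
ee_pos: [0.5499, 0.0516, 0.0266]
eef_rot: [-3.141, 0.001, 0.405]
force: [-4.9, 2.6, 7.1]
grip_width: 0.0655
grip_force: 14.0
```

```bash
python3 go.py .5502 .0513 .0265 0.4058
```

```text
t 17.35 pos [0.5499 0.0516 0.0266] rpy [-3.1409e+00  1.0000e-03  4.0550e-01] q6 1.192 w 0.0655 gf 14.0 F [-4.86  2.56  7.05] M [0.266 0.985 0.418]
 shift mm [0.2 0.4 0.1] rot [-0.0007  0.001  -0.0003]
```

In the tool's units: 0.02 rad / 4 = 0.005.

arm_command([
  [[0,0,0,0,0,0.0025,1],[0,0,0,0,0,0.005,1]],
])

```text
time_s: 17.55
ee_pos: [0.5499, 0.0516, 0.0266]
eef_rot: [-3.141, 0.001, 0.385]
force: [-4.5, 2.4, 7.0]
grip_width: 0.0653
grip_force: 14.0
```

```bash
python3 go.py .5502 .0513 .0265 0.3858
```

```text
t 17.55 pos [0.5499 0.0516 0.0266] rpy [-3.1409e+00  1.0000e-03  3.8540e-01] q6 1.212 w 0.0653 gf 14.0 F [-4.49  2.37  6.98] M [0.371 0.986 0.443]
 shift mm [0.2 0.4 0.1] rot [-0.0007  0.001  -0.0004]
```

In the tool's units: 0.02 rad / 4 = 0.005.

arm_command([
  [[0,0,0,0,0,0.0025,1],[0,0,0,0,0,0.005,1]],
])

```text
time_s: 17.75
ee_pos: [0.5499, 0.0516, 0.0266]
eef_rot: [-3.141, 0.001, 0.366]
force: [-6.1, 2.0, 6.8]
grip_width: 0.0656
grip_force: 14.0
```

```bash
python3 go.py .5502 .0513 .0265 0.3658
```

```text
t 17.75 pos [0.5499 0.0516 0.0266] rpy [-3.1409e+00  1.0000e-03  3.6550e-01] q6 1.232 w 0.0656 gf 14.0 F [-6.15  2.04  6.77] M [0.344 1.043 0.379]
 shift mm [0.2 0.4 0.1] rot [-0.0006  0.001  -0.0003]
```

In the tool's units: 0.02 rad / 4 = 0.005.

arm_command([
  [[0,0,0,0,0,0.0025,1],[0,0,0,0,0,0.005,1]],
])

```text
time_s: 17.95
ee_pos: [0.5499, 0.0516, 0.0267]
eef_rot: [-3.141, 0.001, 0.346]
force: [-4.7, 2.4, 6.1]
grip_width: 0.0655
grip_force: 14.0
```

```bash
python3 go.py .5502 .0513 .0265 0.3458; python3 -c "
from h import *
o=ctrl.get_obs();print(o['tau'].round(3),o['qpos'].round(4),o['joint_vel'].round(4))"
```

```text
t 17.95 pos [0.5499 0.0516 0.0267] rpy [-3.141e+00  1.000e-03  3.455e-01] q6 1.252 w 0.0655 gf 14.0 F [-4.68  2.42  6.1 ] M [0.345 0.999 0.413]
 shift mm [0.2 0.4 0.2] rot [-0.0006  0.001  -0.0003]
[ -2.142 -55.439 -28.792  -0.219  -1.302   0.203] [2.7200e-02 5.1840e-01 1.6697e+00 4.0000e-04 9.5460e-01 1.2522e+00] [ 0.0008 -0.0013  0.0001 -0.0006  0.0032  0.0987]
```

In the tool's units: 0.02 rad / 4 = 0.005.

arm_command([
  [[0,0,0,0,0,0.0025,1],[0,0,0,0,0,0.005,1]],
])

```text
time_s: 18.15
ee_pos: [0.5499, 0.0516, 0.0267]
eef_rot: [-3.141, 0.001, 0.326]
force: [-5.2, 3.3, 7.0]
grip_width: 0.0658
grip_force: 14.0
```

```bash
python3 go.py .5502 .0513 .0265 0.3258
cat > rd.py <<'E'
from h import *
from m import *
o=ctrl.get_obs();print('tau6',o['tau'][5].round(3),'Mz',o['moment'][2].round(3))
p,d=cams.camera('scene');n='scene'
hsv=cv2.cvtColor(p,cv2.COLOR_BGR2HSV);H,S,V=[hsv[...,k].astype(int) for k in range(3)]
L=[]
for _ in range(4):
    o=ctrl.get_obs();L.append((o['moment'][2].round(3),o['tau'][5].round(3),o['qpos'][5].round(4)));cams.camera('scene')
print(L)
E
python3 rd.py
```

```text
t 18.15 pos [0.5499 0.0516 0.0267] rpy [-3.141e+00  1.000e-03  3.256e-01] q6 1.272 w 0.0658 gf 14.0 F [-5.2   3.35  7.03] M [0.368 1.038 0.428]
 shift mm [0.2 0.4 0.2] rot [-0.0006  0.001  -0.0002]
tau6 0.215 Mz 0.428
[(np.float64(0.379), np.float64(0.265), np.float64(1.2729)), (np.float64(0.311), np.float64(0.478), np.float64(1.2722)), (np.float64(0.283), np.float64(0.345), np.float64(1.272)), (np.float64(0.252), np.float64(0.3), np.float64(1.2719))]
```

In the tool's units: 0.03 rad / 4 = 0.0075.

arm_command([
  [[0,0,0,0,0,0.0038,1],[0,0,0,0,0,0.0075,1]],
])

```text
time_s: 18.6
ee_pos: [0.5499, 0.0517, 0.0267]
eef_rot: [-3.141, 0.001, 0.295]
force: [-4.8, 2.5, 7.2]
grip_width: 0.0655
grip_force: 14.0
```

```bash
python3 go.py .5502 .0513 .0265 0.2958
```

```text
t 18.6 pos [0.5499 0.0517 0.0267] rpy [-3.141e+00  1.000e-03  2.954e-01] q6 1.302 w 0.0655 gf 14.0 F [-4.79  2.53  7.19] M [0.371 1.041 0.4  ]
 shift mm [0.2 0.5 0.2] rot [-0.0006  0.001  -0.0004]
```

Torque has plateaued at about 0.40, so the fingers may be slipping. I'll raise the grip and take a small step.

In the tool's units: 0.02 rad / 4 = 0.005.

arm_command([
  [[0,0,0,0,0,0,1],[0,0,0,0,0,0.0025,1],[0,0,0,0,0,0.005,1]],
], squeeze=32)

```text
time_s: 18.9
ee_pos: [0.5499, 0.0517, 0.0267]
eef_rot: [-3.141, 0.001, 0.276]
force: [-4.7, 2.5, 7.7]
grip_width: 0.0651
grip_force: 32.0
```

```bash
python3 go.py .5502 .0513 .0265 0.2758
```

```text
t 18.9 pos [0.5499 0.0517 0.0267] rpy [-3.141e+00  1.000e-03  2.756e-01] q6 1.322 w 0.0651 gf 32.0 F [-4.71  2.52  7.71] M [0.32  1.062 0.458]
 shift mm [0.2 0.4 0.2] rot [-0.0006  0.001  -0.0002]
```

In the tool's units: 0.02 rad / 4 = 0.005.

arm_command([
  [[0,0,0,0,0,0.0025,1],[0,0,0,0,0,0.005,1]],
])

```text
time_s: 19.1
ee_pos: [0.5499, 0.0517, 0.0267]
eef_rot: [-3.141, 0.001, 0.256]
force: [-6.6, 2.7, 7.0]
grip_width: 0.0652
grip_force: 32.0
```

```bash
python3 go.py .5502 .0513 .0265 0.2558
```

```text
t 19.1 pos [0.5499 0.0517 0.0267] rpy [-3.1411e+00  1.1000e-03  2.5560e-01] q6 1.342 w 0.0652 gf 32.0 F [-6.6   2.69  7.  ] M [0.389 1.101 0.522]
 shift mm [0.2 0.4 0.2] rot [-0.0005  0.0011 -0.0002]
```

In the tool's units: 0.005 rad / 4 = 0.0013.

arm_command([
  [[0,0,0,0,0,0.0013,1]],
])

```text
time_s: 19.2
ee_pos: [0.5499, 0.0517, 0.0266]
eef_rot: [-3.141, 0.001, 0.251]
force: [-4.1, 3.2, 7.5]
grip_width: 0.0654
grip_force: 32.0
```

```bash
python3 go.py .5502 .0513 .0265 0.2508
```

```text
t 19.2 pos [0.5499 0.0517 0.0266] rpy [-3.141e+00  1.100e-03  2.507e-01] q6 1.347 w 0.0654 gf 32.0 F [-4.07  3.17  7.53] M [0.441 1.065 0.488]
 shift mm [0.2 0.5 0.1] rot [-0.0006  0.0011 -0.0001]
```

About +0.2 N m over free, which is mid-window for hand-tight. Releasing and withdrawing.

In the tool's units: -160 mm / 600 = -0.2667, -100 mm / 600 = -0.1667.

arm_command([
  [[0,0,0,0,0,0,-1],[0,0,0,0,0,0,-1],[0,0,0,0,0,0,-1],[0,0,0,0,0,0,-1],[0,0,0,0,0,0,-1],[0,0,-0.05,0,0,0,-1],[0,0,-0.1083,0,0,0,-1],[0,0,-0.1667,0,0,0,-1],[0,0,-0.225,0,0,0,-1],[0,0,-0.2667,0,0,0,-1],[0,0,-0.2667,0,0,0,-1],[0,0,-0.2667,0,0,0,-1]],
])

```text
time_s: 20.4
ee_pos: [0.5503, 0.0513, 0.1863]
eef_rot: [3.141, -0.0, 0.251]
force: [0.3, 0.2, -0.6]
grip_width: 0.0941
grip_force: 0.0
```

```bash
python3 go.py .5502 .0513 .2 0.25
python3 - <<'E'
from m import *
p,d=cams.camera('scene');cv2.imwrite('pics/s4.png',cv2.resize(p[160:290,200:380],None,fx=4,fy=4,interpolation=2))
hsv=cv2.cvtColor(p,cv2.COLOR_BGR2HSV);H,S,V=[hsv[...,k].astype(int) for k in range(3)]
n='scene';u,v=288,225
m=big((H<18)&(S>115)&(V>95),(u,v));M=cv2.moments(m,True);c=np.array([M['m10'],M['m01']])/M['m00']
x=ray(n,*c,.07)[:2]
for _ in range(4):
    s=sil(n,head(*x,.054)); x=x+ray(n,*c,.07)[:2]-ray(n,*s,.07)[:2]
print(m.sum(),c.round(2),x.round(4))
E
```

```text
t 20.4 pos [0.5503 0.0513 0.1863] rpy [ 3.1415e+00 -2.0000e-04  2.5080e-01] q6 1.347 w 0.0941 gf 0.0 F [ 0.34  0.23 -0.63] M [-0.098  0.173 -0.006]
 shift mm [ -0.1  -0.  -13.7] rot [ 0.0001 -0.0002  0.0008]
283 [288.97 225.4 ] [0.5493 0.0519]
```

View pics/s4.png

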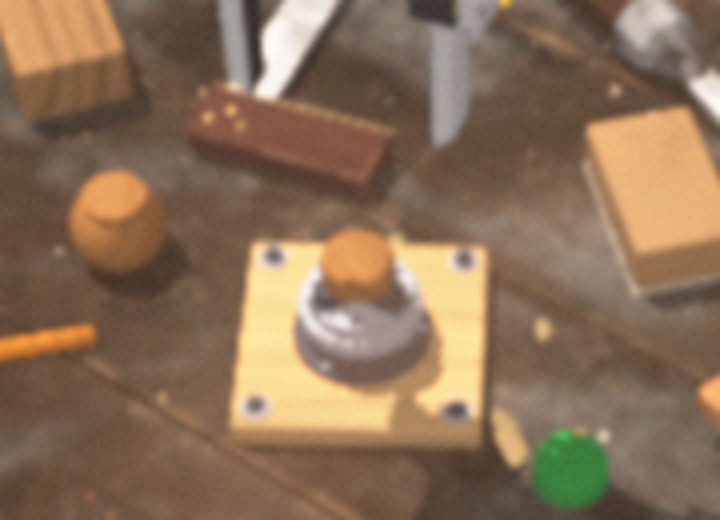

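The knob is upright at crop (357,263), and the jaws have drawn it about 1.5 mm onto the axis. The gripper is clear and nothing else has moved.

```bash
python3 -c "
from station import ctrl
print(ctrl.hand_in())"
```

```text
the job is handed in; nothing more can be done
None
```

The knob stands tenon-down in the chuck, tightened to about 0.2 N m above the ring's free drag (mid hand-tight range), with the gripper clear; I handed the job in at about 20 s, but the hand-in gave no verdict.

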